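# Look inside a painted flask

### The arm

A 7-joint arm with a two-finger parallel gripper is mounted at the origin on the work surface. World frame = base frame: x ahead of the robot, y to its left, z up, the work surface at z = 0. Lengths are in m, angles in degrees, forces in N, time in s.
With the tool pointing down it reaches from about 0.425 to 0.875 m from the base axis. Payload 4.7 kg.
Tool frame: the origin (TCP) lies between the finger pads; the fingertips stand 8 mm ahead of it and the grasp point (between the pads) lies 11 mm behind it (env.tip_extent is the distance from the TCP to the fingertips, in m); z points along the fingers, y is the line along which they close (so a half turn about z gives the same grasp; the last joint's range is limited). The gripper opens to 87 mm and grips with 3 to 60 N. Pads are 19 mm wide; open, the fingers measure 117 mm over their backs; the gripper's body (75 mm by 190 mm) begins 51 mm behind the grasp point.
Start: joints at [74.433, 18.392, -4.016, 83.108, 1.295, 78.541, -3.26], TCP at [0.183, -0.624, 0.231] pointing down, gripper open.
Joint ranges: [-163.93, 163.93], [-17.29, 119.83], [-79.2, 71.16], [3.27, 140.29], [-89.18, 269.18], [5.43, 117.66], [-154.24, 154.24]. Speed limits (degrees/s): [147.25, 147.25, 180, 180, 180, 180, 180].

### API

Orientations are given as [roll, pitch, yaw] about the fixed x, y, z axes, in that order (R = Rz(yaw) Ry(pitch) Rx(roll)).
In Python, from cell import sensors, vision, workorder, env gives the robot as it stands.
- The arm moves only by the tool drive_tool, never from a script. Its argument "moves" is a list of rows, each an object of numbers: "x", "y", "z": the shift along the tool's x, y, z in mm; "rx", "ry", "rz": the turn, a rotation vector about the tool's x, y, z in rad; "fingers": the closure, from -1 (fully open) to 1 (shut). In form: [{"x": .., "y": .., "z": .., "rx": .., "ry": .., "rz": .., "fingers": ..}, ...]. A call has 1 to 20 rows; each row is the pose to reach, as a shift and turn from the pose commanded when the call began, along the tool's axes at that moment; what a row does not reach only later rows make up. A row lasts 1/8 s, in which the tool goes at most 62.5 mm and 10.7 degrees, less where a joint would pass 70% of its speed; a pose out of reach is approached as far as the arm can. A call with a gripper value outside its range is refused whole. The fingers move at their own pace and stop on an object; "force" is the grip in N (left out, the last holds). Time passes only in rows, so rows that repeat a pose let the fingers close. It gives the time, the measured TCP pose, the force, the opening and the grip force at its end, in the units of the state.
- sensors.get_obs(): the state, without advancing time (a new reading comes with each control period).
- vision.read_camera(name): name is "scene" or "side" or "wrist"; returns a dict with "image" (480x640x3 uint8, red, green, blue), "fx", "fy", "cx", "cy" (pixels), "k1" (the pictures are not rectified: a ray, as slopes to the right and down, at radius r is drawn at 1 + k1 r^2 times it, then the intrinsics apply), "R" (3x3) and "t" (3): a world point X has camera coordinates R X + t. Camera axes: x right, y down, z forward; pixel columns grow to the right and rows downward; lengths in m; the calibration is good to about 2 mm. A picture is of the moment at which its call begins. There is no depth.
- workorder.sign_off(): hands the job in; it is judged then, once.
The state is a dict: "time_s": time; "qpos": joint angles; "joint_velocities": joint speeds; "effort": joint torques, N m; "tool_pos": TCP position; "tool_rot": TCP orientation; "force": force on the tool from outside, world axes, zero at the start; "wrist_torque": the same for the moment, N m; "grip_width": finger opening in m; "grasp_force": force on a finger pad.
Only numpy, scipy, OpenCV 4.12 (cv2) and the standard library are available. Lean on these libraries where they do the work, as an engineer would, in place of code of your own. Each camera call takes 0.05 s, during which the arm holds its last target. There are 200 camera calls.

### The job

The inside of the larger of the two painted flasks is to be inspected: pull out its stopper and park it, plug down and fully home, in the free hole of the board's row of large-headed stoppers, like with like. Then take the inspection camera from its stand and lower its steel tube upright through the middle of that flask's neck, without touching the flask with it, until the lens at the tube's end is level with the widest part of the belly, and finish while holding it there, still, upright and centred; do not let go. Leave the flasks and everything else standing where they are.

Things in the scene. Friction and masses are not known exactly. Their poses are not given: they have to be found in the camera images.
- flask: The larger turned wooden flask, loose, about 0.35 kg, black belly with berries, gold neck. 150 mm tall, foot 64 and belly 92 mm in diameter, neck 36 mm outside (38 at its red bands); straight round bore of 24 mm diameter from the rim down 40 mm, opening into the hollow belly; wall 6 mm, inner floor at 10 mm. Stoppered at the start. Origin at the centre of its foot, z up.
- flask_mouth (a point): Centre of the large flask's mouth, on the bore's axis in the plane of the rim, 150 mm above the foot.
- flask_belly (a point): Point on the large flask's axis level with the widest part of its belly, 60 mm above the foot, 90 mm below the rim.
- stopper: Turned gold wooden stopper of the large flask, 45 g, loose in its mouth, collar on the rim (1.5 mm play, lifts straight out): collar 38 mm across, 5 mm thick; bulb 34 mm in diameter, straight-sided 18 to 30 mm above the collar's underside; top at 54 mm; plug below 22 mm long, 21 mm in diameter, tapering to 17 at the foot. Origin on the axis at the collar's underside, z up.
- board: Beech stopper board, fixed, 190 x 125 x 28 mm, at any yaw: two rows (along its x) of three equal through-holes of 24 mm diameter, at y = +31 mm (large heads) and -31 mm (small heads), x = -62, 0, +62 mm; the holes at x = +62 are free, the other four hold stoppers. Origin at the centre of its underside, z up, top at 28 mm.
- free_large (a point): Centre of the mouth, in the board's top face, of the free hole in the row of large-headed stoppers.
- free_small (a point): The same for the free hole in the row of small-headed stoppers (not for this stopper).
- probe: Battery inspection camera, loose, about 0.15 kg: a black round handle 26 mm in diameter, 90 mm long; below it a straight steel tube 10 mm in diameter, 115 mm long, the lens in its lower end. Hangs upright in its stand, the handle's flat underside on the stand's arm, the tube down through the arm's hole. Origin on its axis at the handle's underside, z up along the handle.
- lens (a point): The lens: centre of the tube's lower end, 115 mm below the probe's origin on its axis.
- stand: Bench stand of the camera, fixed: steel base 130 x 90 x 12 mm, a column 58 mm behind (at +x of) the hole, an aluminium arm 100 x 44 x 8 mm, its top 132 mm above the bench, with a hole of 18 mm diameter. Nothing but the camera's handle stands above the arm. Origin on the bench straight below the hole, z up.
- small_flask: The smaller, look-alike flask, loose, 120 mm tall, belly 76 mm in diameter, stoppered (156 mm in all). To be left alone. Origin at the centre of its foot.
- small_stopper: Turned gold wooden stopper of the small flask: collar 30 mm across, 4 mm thick; bulb 22 mm in diameter; top at 36 mm; plug below 22 mm long, 21 mm in diameter, tapering to 17 at the foot. Origin on the axis at the collar's underside, z up. To be left alone.
- large_a: Turned gold wooden stopper parked in the board's end hole, like the large flask's: collar 38 mm across, 5 mm thick; bulb 34 mm in diameter, straight-sided 18 to 30 mm above the collar's underside; top at 54 mm; plug below 22 mm long, 21 mm in diameter, tapering to 17 at the foot. Origin on the axis at the collar's underside, z up. To be left alone.
- large_b: Large-headed stopper parked in the middle hole of the same row. Origin under its collar. To be left alone.
- small_a: Small-headed stopper parked in the end hole of the small row. Origin under its collar. To be left alone.
- small_b: Small-headed stopper parked in the middle hole of the small row. Origin under its collar. To be left alone.
- jar_a: Closed paint jar, 60 mm in diameter, 65 mm tall, a bystander. Origin at the centre of its foot.
- jar_b: Another closed paint jar of the same size, a bystander. Origin at the centre of its foot.
- dropper: White dropper bottle, 36 mm in diameter, 105 mm tall, a bystander. Origin at the centre of its foot.
- sugar_bowl: Gold lidded sugar bowl, 80 mm in diameter, 96 mm tall, a bystander. Origin at the centre of its foot.
- egg_cup: Red wooden egg cup, 48 mm in diameter, 60 mm tall, a bystander. Origin at the centre of its foot.

How it is judged (in metres and radians):
On the way, in this order (a step that is already met when the one before it is completed fails the run):
1. the large flask's stopper stands home in the free hole of the large-headed row, let go (horizontal distance between stopper and free_large below 0.006 m and z of stopper in the frame of free_large between -0.004 and 0.004 m and angle between stopper's own z axis and vertical below 0.1 rad and contact force between the fingers and stopper below 0.1 N), for 0.2 s.
2. the inspection camera has been lifted clear of its stand by the fingers (z of lens in the frame of stand above 0.134 m and contact force between the fingers and probe above 1 N), for 0.1 s.
At the end, for the whole second after the job is handed in: Fingers alone hold the camera still and upright (3.4 deg), the lens within 5 mm of the large flask's axis and 12 mm of its belly's height, tube top within 8 mm of the axis; the stopper is let go, upright and home in the large row's free hole (6 mm across, 4 mm high); the flask stands (all of step 1 and horizontal distance between lens and flask_belly below 0.005 m and z of lens in the frame of flask_belly between -0.012 and 0.012 m and horizontal distance between probe and flask_mouth below 0.008 m and angle between probe's own z axis and vertical below 0.06 rad and linear speed of each of probe, stopper below 0.01 m/s and contact force between the fingers and probe above 1 N and contact force between probe and flask below 0.2 N and angle between flask's own z axis and vertical below 0.05 rad); the arm keeps its last pose, push and grip.
It fails at once if the inspection camera touches the large flask (contact force between probe and flask above 0.2 N).
It fails at once if the large flask is shifted by more than 25 mm or tipped (distance of flask from where it was at the start of the episode above 0.025 m or angle between flask's own z axis and vertical above 0.2 rad).
It fails at once if a bystander is shifted by more than 20 mm or a parked or closed stopper by more than 12 mm (distance of any of small_flask, jar_a, jar_b, dropper, sugar_bowl, egg_cup from where it was at the start of the episode above 0.02 m or distance of any of small_stopper, large_a, large_b, small_a, small_b from where it was at the start of the episode above 0.012 m).
It also fails if it takes over 64 s, if anything falls off the work surface, if the arm or the gripper's body presses on something with over 40 N, if the wrist force passes 120 N, or if a joint passes its speed limit or range.

## Working session

There is one attempt and no reset: what is moved stays moved. The work goes in short steps, Python scripts to look and compute and a tool call to move; the robot and the scene stay as the last step left them, time stands still between calls to the robot, and variables do not carry over. Pictures are saved under pics/ and viewed, at most 12 in all, crops included, and the job is handed in when it is done.

Besides the shell and the picture viewer there is one more tool, called after ">>>" by a JSON object that holds its "name" and its "arguments". drive_tool: Moves the arm, as the interface text tells. Its arguments: {"type":"object","properties":{"moves":{"type":"array"},"force":{"type":"number"}},"required":["moves"]}

```bash
ls; mkdir -p pics
cat > h.py <<'E'
import numpy as np, cv2
from cell import sensors, vision, workorder, env
def cam(n):
    c=vision.read_camera(n); c["R"]=np.array(c["R"]);c["t"]=np.array(c["t"]);return c
def save(c,f): cv2.imwrite("pics/"+f,c["image"][:,:,::-1])
def K(c): return np.array([[c["fx"],0,c["cx"]],[0,c["fy"],c["cy"]],[0,0,1.]]),np.array([c["k1"],0,0,0,0.])
def ray(c,u,v):
    k,d=K(c); p=cv2.undistortPoints(np.array([[[u,v]]],float),k,d)[0,0]
    w=c["R"].T@np.array([p[0],p[1],1]); return -c["R"].T@c["t"],w/np.linalg.norm(w)
def onz(c,u,v,z):
    o,w=ray(c,u,v); return o+w*(z-o[2])/w[2]
def proj(c,X):
    k,d=K(c); return cv2.projectPoints(np.array(X,float).reshape(-1,1,3),cv2.Rodrigues(c["R"])[0],c["t"],k,d)[0].reshape(-1,2)
def tri(rs):
    A=sum(np.eye(3)-np.outer(w,w) for o,w in rs); b=sum((np.eye(3)-np.outer(w,w))@o for o,w in rs); return np.linalg.solve(A,b)
E
python3 - <<'E'
from h import *
for n in ("scene","side","wrist"):
    c=cam(n); save(c,n+"0.png"); print(n,c["fx"],c["k1"],-c["R"].T@c["t"],c["R"][2])
print(sensors.get_obs(), env.tip_extent)
E
```

```text
pics
scene 433.3382520912791 0.0015949076451902706 [ 0.99472471 -0.23152138  0.8243814 ] [-0.52541721  0.24166223 -0.81580397]
side 464.75184991821095 0.00949803454595046 [ 0.29685385 -0.44912325  0.72229485] [ 0.31991079  0.56334923 -0.76177078]
wrist 376.85512351923484 0.010156113571956971 [ 0.24971948 -0.60410372  0.38459603] [-0.24786133 -0.07108217 -0.96618429]
{'time_s': 0.15, 'qpos': array([74.43383832, 18.4287636 , -4.01395364, 83.1576286 ,  1.29361009,
       78.53958528, -3.26038351]), 'joint_velocities': array([ 0.02420053, -0.0198135 ,  0.01330079, -0.20211635, -0.08559942,
       -0.02168626, -0.03176654]), 'effort': array([ 1.85400563e-04, -4.91792572e+01, -4.04421939e-01, -3.12878287e+01,
       -6.38885074e-02,  4.05233097e-02,  1.16649462e-04]), 'tool_pos': array([ 0.18307739, -0.62327976,  0.22972931]), 'tool_rot': array([-1.79919151e+02,  4.07613814e-03,  1.63733731e+01]), 'force': array([-0.29888559,  0.49600664,  0.34041162]), 'wrist_torque': array([-0.01057663, -0.00351252, -0.02798428]), 'grasp_force': 0.0, 'grip_width': 0.08685147192914056} 0.008
```

View pics/scene0.png

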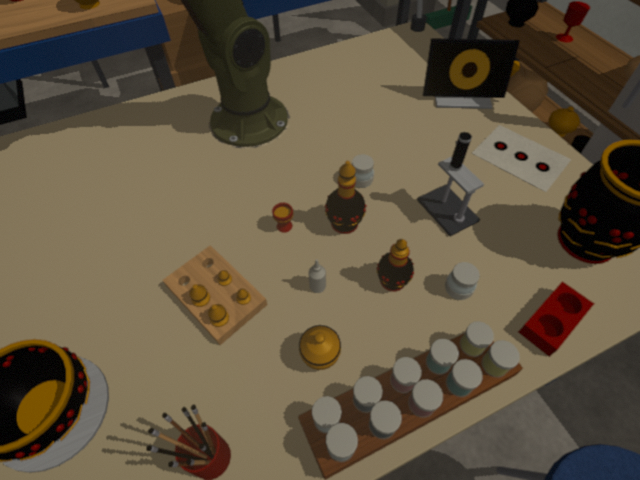

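View pics/side0.png

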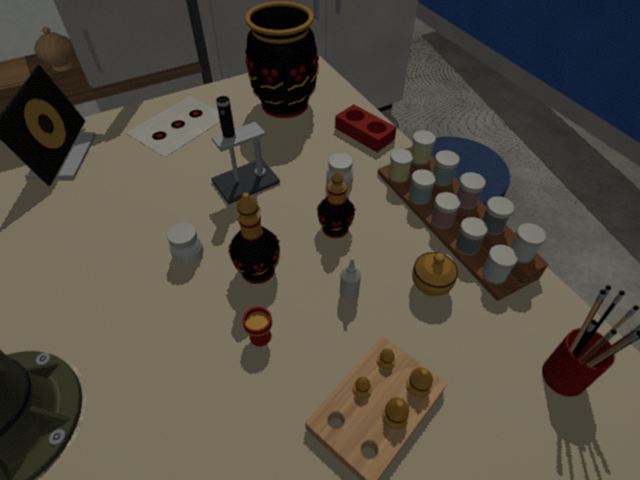

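The scene view shows the large flask at (346,205) with its stopper at (347,175). The board's large-row free hole is at (183,284), the probe handle at (461,150) and the small flask at (397,268). In the side view these are at (255,250), (249,213), (369,449), (226,118) and (337,212).

Run:
```python
from h import *
s,d=cam("scene"),cam("side")
P={"stopper_top":((347,162),(246,196)),"belly":((346,210),(255,250)),"freeL":((183,284),(369,449)),"freeS":((211,255),(336,420)),
"probe_top":((464,135),(223,99)),"probe_bot":((457,165),(229,136)),"largeA(bulb)":((218,313),(420,379)),"largeB":((200,293),(397,411)),"smallflask":((397,268),(336,214)),"dropper":((317,277),(350,282)),"jarA":((362,170),(185,242)),"egg":((284,216),(258,325))}
for k,(a,b) in P.items():
    X=tri([ray(s,*a),ray(d,*b)]); print(k,X.round(4),np.hypot(*X[:2]).round(3),(proj(s,X)-a).round(1),(proj(d,X)-b).round(1))
a=cv2.resize(s["image"][220:350,150:280],None,fx=4,fy=4,interpolation=2); b=cv2.resize(s["image"][120:250,300:430],None,fx=4,fy=4)[:,:270]
b2=cv2.resize(d["image"][180:310,190:320],None,fx=4,fy=4)[:,:]
cv2.imwrite("pics/z.png",np.hstack([a,b])[:,:,::-1])
```

```text
stopper_top [0.4521 0.0759 0.1998] 0.458 [[-0.3  0.5]] [[-0.5 -0.6]]
belly [0.4554 0.0798 0.0522] 0.462 [[ 0.5 -0.8]] [[0.8 0.9]]
freeL [ 0.4589 -0.3092  0.0186] 0.553 [[ 1.  -0.8]] [[1.4 1.3]]
freeS [ 0.4316 -0.2445  0.0356] 0.496 [[-3.2  2.8]] [[-4.4 -4.6]]
probe_top [0.5093 0.312  0.2238] 0.597 [[-0.1  0.2]] [[-0.2 -0.2]]
probe_bot [0.5098 0.3203 0.1339] 0.602 [[-0.4  0.7]] [[-0.5 -0.7]]
largeA(bulb) [ 0.5733 -0.2648  0.0483] 0.632 [[-0.4  0.3]] [[-0.5 -0.4]]
largeB [ 0.515  -0.2857  0.0467] 0.589 [[-1.   0.9]] [[-1.4 -1.3]]
smallflask [0.6372 0.1021 0.0425] 0.645 [[-1.1  1.4]] [[-1.2 -1.4]]
dropper [ 0.5783 -0.0535  0.0358] 0.581 [[-0.3  0.3]] [[-0.3 -0.4]]
jarA [0.3491 0.179  0.035 ] 0.392 [[-0.   0.1]] [[-0.1 -0.1]]
egg [ 0.3981 -0.0532  0.0345] 0.402 [[-0.3  0.4]] [[-0.5 -0.5]]
```

```bash
cat >> h.py <<'E'
from scipy.spatial.transform import Rotation as Ro
def go(pos,yaw,tilt0=True):
    o=sensors.get_obs(); R=Ro.from_euler("xyz",o["tool_rot"],degrees=True); T=Ro.from_euler("xyz",[180,0,yaw],degrees=True)
    print("now",o["time_s"],o["tool_pos"].round(4),o["tool_rot"].round(2),"grip",o["grip_width"],o["grasp_force"])
    print("shift mm",(R.inv().apply(np.array(pos)-o["tool_pos"])*1000).round(1),"rot",(R.inv()*T).as_rotvec().round(4))
E
python3 -c "
from h import *
go([.47,-.29,.30],20)"
```

```text
now 0.25 [ 0.1832 -0.6234  0.23  ] [-179.95    0.     16.38] grip 0.0871612144291904 0.0
shift mm [ 369.2 -239.   -69.8] rot [-0.0009  0.     -0.0632]
```

View pics/z.png

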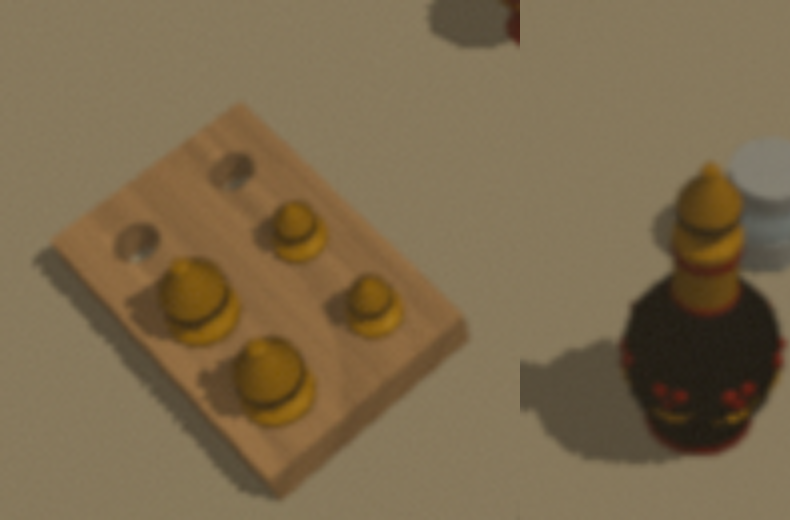

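The zoomed crop shows the large row's free hole at crop (137,243), which is scene pixel (184,281). It also shows the stoppered flask. I'll move above the board for a close look.

>>> {"name": "drive_tool", "arguments": {"moves": [{"x": 60, "y": -38, "z": -30}, {"x": 115, "y": -75, "z": -70}, {"x": 170, "y": -110, "z": -70}, {"x": 225, "y": -146, "z": -70}, {"x": 280, "y": -181, "z": -70, "rz": -0.063}, {"x": 330, "y": -214, "z": -70, "rz": -0.063}, {"x": 369, "y": -239, "z": -70, "rz": -0.063}, {"x": 369, "y": -239, "z": -70, "rz": -0.063}, {"x": 369, "y": -239, "z": -70, "rz": -0.063}, {"x": 369, "y": -239, "z": -70, "rz": -0.063}, {"x": 369, "y": -239, "z": -70, "rz": -0.063}, {"x": 369, "y": -239, "z": -70, "rz": -0.063}]}}

```text
invalid input at $.moves[0]: expected keys x, y, z, rx, ry, rz, fingers
```

Run:
```python
from h import *
w=cam("wrist"); save(w,"w1.png"); o=sensors.get_obs(); print(o["tool_pos"],o["tool_rot"],-w["R"].T@w["t"])
print(proj(w,[[.457,-.307,.028],[.515,-.286,.07]]))
```

```text
[ 0.18321058 -0.62349329  0.23021554] [-1.79968009e+02  5.06348267e-05  1.63784202e+01] [ 0.24976029 -0.60421334  0.38507607]
[[ 4.13553851e-01 -2.76601296e+02]
 [-9.97617047e+01 -5.16286340e+02]]
```

View pics/w1.png

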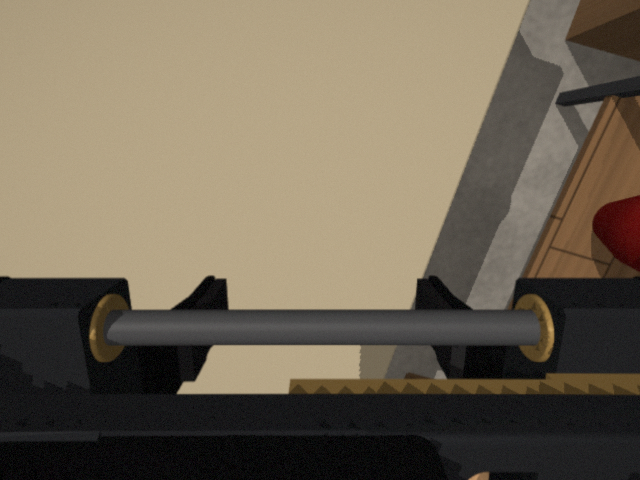

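The move was refused because every row needs all seven keys, so the arm has not moved. The picture shows the fingers at rows 280–380 and a clear view above row 280, so I should hover with the target slightly toward tool +x.

>>> {"name": "drive_tool", "arguments": {"moves": [{"x": 60, "y": -38, "z": -30, "rx": 0, "ry": 0, "rz": 0, "fingers": -1}, {"x": 115, "y": -75, "z": -70, "rx": 0, "ry": 0, "rz": 0, "fingers": -1}, {"x": 170, "y": -110, "z": -70, "rx": 0, "ry": 0, "rz": 0, "fingers": -1}, {"x": 225, "y": -146, "z": -70, "rx": 0, "ry": 0, "rz": -0.063, "fingers": -1}, {"x": 280, "y": -181, "z": -70, "rx": 0, "ry": 0, "rz": -0.063, "fingers": -1}, {"x": 330, "y": -214, "z": -70, "rx": 0, "ry": 0, "rz": -0.063, "fingers": -1}, {"x": 369, "y": -239, "z": -70, "rx": 0, "ry": 0, "rz": -0.063, "fingers": -1}, {"x": 369, "y": -239, "z": -70, "rx": 0, "ry": 0, "rz": -0.063, "fingers": -1}, {"x": 369, "y": -239, "z": -70, "rx": 0, "ry": 0, "rz": -0.063, "fingers": -1}, {"x": 369, "y": -239, "z": -70, "rx": 0, "ry": 0, "rz": -0.063, "fingers": -1}, {"x": 369, "y": -239, "z": -70, "rx": 0, "ry": 0, "rz": -0.063, "fingers": -1}]}}

```text
time_s: 1.68
tool_pos: [0.4685, -0.2924, 0.3004]
tool_rot: [180.0, 0.0, 19.8]
force: [0.8, -0.4, 0.2]
grip_width: 0.0873
grasp_force: 0.0
```

Run:
```python
from h import *
w=cam("wrist"); save(w,"w2.png"); o=sensors.get_obs(); print(o["time_s"],o["tool_pos"],o["tool_rot"],o["joint_velocities"].round(1),-w["R"].T@w["t"])
print(proj(w,[[.457,-.307,.028],[.515,-.286,.07]]))
```

```text
1.725 [ 0.46878737 -0.29199959  0.3004858 ] [1.79990608e+02 2.41415265e-02 1.98014876e+01] [-0.2 -0.1 -0.6  0.  -0.1  0.1 -0.1] [ 0.53391941 -0.26901388  0.45540905]
[[329.68696436 217.39784359]
 [330.83995615 165.19350681]]
```

View pics/w2.png

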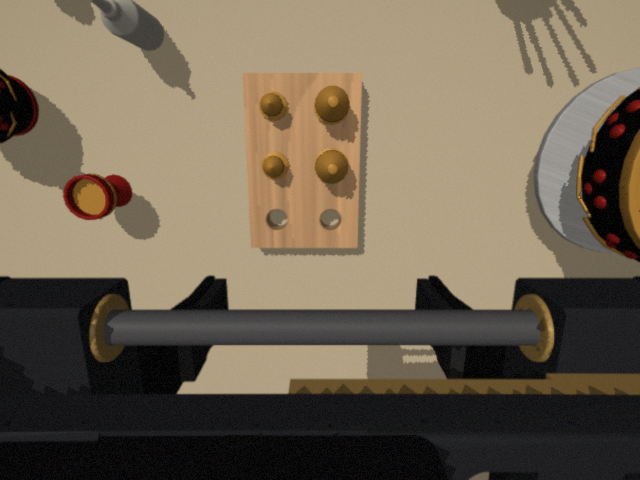

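The wrist view shows the board with free holes at about (277,218) and (330,218), and large heads at (331,167) and (332,104). Next I'll measure the hole more precisely.

Run:
```python
from h import *
w=cam("wrist"); im=w["image"]
hsv=cv2.cvtColor(im,cv2.COLOR_RGB2HSV)
for cu in (277,330):
    y0,x0=203,cu-16; r=hsv[y0:y0+30,x0:x0+32]
    med=np.median(r[:4].reshape(-1,3),0); 
    m=((r[:,:,1]<med[1]-35)).astype(np.uint8)
    cs=max(cv2.findContours(m,0,1)[0],key=cv2.contourArea)
    e=cv2.fitEllipse(cs); c=np.array(e[0])+[x0,y0]
    print(med,"ellipse",c.round(1),np.round(e[1],1),"area",m.sum(),onz(w,*c,.028).round(4), "expected diam px",24/1000*w["fx"]/(.455-.028))
# board outline
m=((hsv[:,:,0]<17)&(hsv[:,:,1]>85)&(hsv[:,:,2]>110)).astype(np.uint8); m[:, :230]=0;m[:,375:]=0;m[262:]=0
m=cv2.morphologyEx(m,cv2.MORPH_CLOSE,np.ones((25,25)))
cs=max(cv2.findContours(m,0,2)[0],key=cv2.contourArea)
ap=cv2.approxPolyDP(cs,6,True)[:,0]; print(ap.tolist())
for p in ap: print(onz(w,*p,.028).round(4))
# large heads: gold blobs, centroids at mid height
g=((hsv[:,:,1]>170)&(hsv[:,:,2]>40)).astype(np.uint8); g[:,:300]=0; g[:,355:]=0; g[200:]=0
n,_,st,ce=cv2.connectedComponentsWithStats(g)
for s_,c_ in zip(st[1:],ce[1:]):
    if s_[4]>100: print("head",c_,s_,onz(w,*c_,.050).round(4))
```

```text
[ 15.  116.  174.5] ellipse [278.2 217.6] [12.8 17.2] area 193 [ 0.4369 -0.2508  0.028 ] expected diam px 21.181552609980415
[ 15. 116. 180.] ellipse [330.2 217.6] [13.5 17.3] area 204 [ 0.4572 -0.3072  0.028 ] expected diam px 21.181552609980415
[[244, 73], [252, 247], [357, 248], [361, 74]]
[ 0.5711 -0.1693  0.028 ]
[ 0.3929 -0.2328  0.028 ]
[ 0.4337 -0.3496  0.028 ]
[ 0.6118 -0.2848  0.028 ]
head [331.60580021 105.13641246] [315  87  34  38 931] [ 0.5706 -0.2666  0.05  ]
head [331.41048593 166.27749361] [315 150  33  34 782] [ 0.5134 -0.2874  0.05  ]
```

```bash
python3 -c "
from h import *
go([.44,.07,.38],19.6)"
```

```text
now 1.775 [ 0.469  -0.2917  0.3005] [1.7999e+02 2.0000e-02 1.9830e+01] grip 0.08718995761787351 0.0
shift mm [  95.4 -350.   -79.6] rot [0.0002 0.0003 0.0041]
```

>>> {"name": "drive_tool", "arguments": {"moves": [{"x": 13, "y": -50, "z": -40, "rx": 0, "ry": 0, "rz": 0, "fingers": -1}, {"x": 27, "y": -100, "z": -80, "rx": 0, "ry": 0, "rz": 0, "fingers": -1}, {"x": 41, "y": -150, "z": -80, "rx": 0, "ry": 0, "rz": 0, "fingers": -1}, {"x": 55, "y": -200, "z": -80, "rx": 0, "ry": 0, "rz": 0, "fingers": -1}, {"x": 68, "y": -250, "z": -80, "rx": 0, "ry": 0, "rz": 0, "fingers": -1}, {"x": 82, "y": -300, "z": -80, "rx": 0, "ry": 0, "rz": 0, "fingers": -1}, {"x": 95, "y": -350, "z": -80, "rx": 0, "ry": 0, "rz": 0, "fingers": -1}, {"x": 95, "y": -350, "z": -80, "rx": 0, "ry": 0, "rz": 0, "fingers": -1}, {"x": 95, "y": -350, "z": -80, "rx": 0, "ry": 0, "rz": 0, "fingers": -1}, {"x": 95, "y": -350, "z": -80, "rx": 0, "ry": 0, "rz": 0, "fingers": -1}, {"x": 95, "y": -350, "z": -80, "rx": 0, "ry": 0, "rz": 0, "fingers": -1}]}}

```text
time_s: 3.15
tool_pos: [0.4397, 0.0699, 0.3804]
tool_rot: [-180.0, 0.0, 19.9]
force: [-0.3, -0.6, -0.5]
grip_width: 0.0873
grasp_force: 0.0
```

Run:
```python
from h import *
w=cam("wrist"); save(w,"w3.png"); o=sensors.get_obs(); print(o["time_s"],o["tool_pos"],o["tool_rot"],o["joint_velocities"].round(1),-w["R"].T@w["t"])
print(proj(w,[[.453,.077,.204],[.453,.077,.174],[.453,.077,.06],[.51,.315,.222]]))
```

```text
3.2 [0.43969567 0.07014542 0.38039344] [-1.79978924e+02  1.38525658e-02  1.98791411e+01] [-0.2 -0.  -0.3  0.  -0.   0.1 -0.1] [0.50502296 0.09321461 0.53538893]
[[318.7629663  204.63107638]
 [318.98450721 199.55933171]
 [319.57895557 185.94887562]
 [ 42.95844954  28.51583615]]
```

View pics/w3.png

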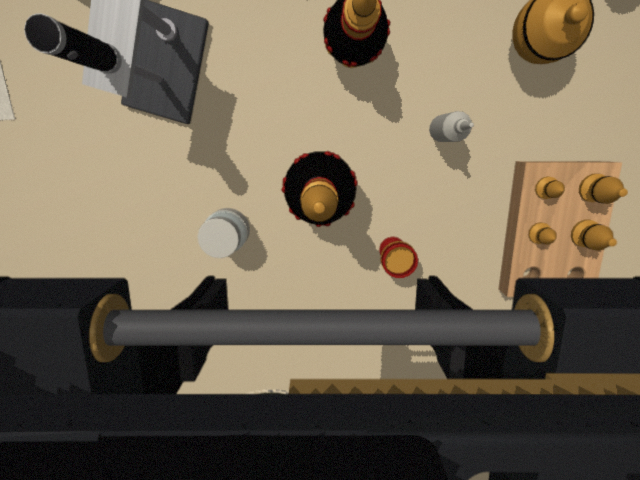

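The wrist view shows the large flask's belly centred at (320,189) and the stopper bulb at (319,200), tip (319,208), with the probe top at (45,35). This agrees with the triangulation, so I'll refine it by colour.

Run:
```python
from h import *
w=cam("wrist"); hsv=cv2.cvtColor(w["image"],cv2.COLOR_RGB2HSV)
r=(slice(140,235),slice(270,370))
def big(m):
    M=np.zeros(hsv.shape[:2],np.uint8); M[r]=m[r]; return max(cv2.findContours(M,0,1)[0],key=cv2.contourArea)
g=big((hsv[:,:,0]>12)&(hsv[:,:,0]<28)&(hsv[:,:,1]>165)&(hsv[:,:,2]>50)); b=cv2.convexHull(big((hsv[:,:,2]<60)|(hsv[:,:,1]>150)))
eg=cv2.fitEllipse(g); eb=cv2.fitEllipse(b)
print("gold",np.round(eg,1) if 0 else eg,cv2.boundingRect(g),"on .174",onz(w,*eg[0],.174).round(4),"exp diam",34e-3*w["fx"]/.36)
print("belly",eb,onz(w,*eb[0],.06).round(4),"exp",92e-3*w["fx"]/.475)
# horizontal edges in image -> lateral (tool y) line
s,d=cam("scene"),cam("side")
def blob(c,x0,x1,y0,y1):
    h=cv2.cvtColor(c["image"],cv2.COLOR_RGB2HSV); m=((h[:,:,2]<75)).astype(np.uint8); M=np.zeros_like(m); M[y0:y1,x0:x1]=m[y0:y1,x0:x1]
    k=max(cv2.findContours(M,0,1)[0],key=cv2.contourArea); return cv2.minAreaRect(k)
for c,bx in ((s,(448,478,128,172)),(d,(214,238,92,142))): print(blob(c,*bx))
```

```text
gold ((319.13153076171875, 200.70358276367188), (36.96956253051758, 39.551170349121094), 17.380094528198242) (300, 179, 39, 42) on .174 [0.452  0.0767 0.174 ] exp diam 35.59187277681663
belly ((319.477783203125, 188.4467010498047), (74.11244201660156, 75.28099060058594), 167.99325561523438) [0.45   0.0763 0.06  ] exp 72.99088708162023
((459.4598083496094, 150.9853973388672), (12.644493103027344, 39.64219284057617), 19.983104705810547)
((225.72987365722656, 118.63590240478516), (46.574466705322266, 13.149755477905273), 79.99201965332031)
```

```bash
python3 -c "
from h import *
go([.4514,.0766,.166],19.7)"
```

```text
now 3.35 [0.4396 0.0707 0.3805] [-1.7999e+02  1.0000e-02  1.9950e+01] grip 0.08722358456483764 0.0
shift mm [ 13.1  -1.4 214.5] rot [-0.0002  0.0002  0.0043]
```

>>> {"name": "drive_tool", "arguments": {"force": 15, "moves": [{"x": 13, "y": -1, "z": 40, "rx": 0, "ry": 0, "rz": 0.004, "fingers": -1}, {"x": 13, "y": -1, "z": 90, "rx": 0, "ry": 0, "rz": 0.004, "fingers": -1}, {"x": 13, "y": -1, "z": 140, "rx": 0, "ry": 0, "rz": 0.004, "fingers": -1}, {"x": 13, "y": -1, "z": 180, "rx": 0, "ry": 0, "rz": 0.004, "fingers": -1}, {"x": 13, "y": -1, "z": 205, "rx": 0, "ry": 0, "rz": 0.004, "fingers": -0.3}, {"x": 13, "y": -1, "z": 215, "rx": 0, "ry": 0, "rz": 0.004, "fingers": -0.1}, {"x": 13, "y": -1, "z": 215, "rx": 0, "ry": 0, "rz": 0.004, "fingers": -0.1}, {"x": 13, "y": -1, "z": 215, "rx": 0, "ry": 0, "rz": 0.004, "fingers": -0.1}, {"x": 13, "y": -1, "z": 215, "rx": 0, "ry": 0, "rz": 0.004, "fingers": -0.1}]}}

```text
time_s: 4.47
tool_pos: [0.4522, 0.0765, 0.1665]
tool_rot: [179.9, -0.1, 19.7]
force: [0.5, 0.2, 0.1]
grip_width: 0.0498
grasp_force: 0.0
```

Run:
```python
from h import *
go([.4514,.0766,.166],19.7); print(sensors.get_obs()["force"])
d=cam("side"); cv2.imwrite("pics/s4.png",cv2.resize(d["image"][120:320,150:350],None,fx=3,fy=3)[:,:,::-1])
```

```text
now 4.475 [0.4522 0.0765 0.1665] [ 1.7995e+02 -1.0000e-01  1.9750e+01] grip 0.049774415863418624 0.0
shift mm [-0.7 -0.3  0.5] rot [ 0.0009 -0.0017  0.0009]
[0.52717257 0.15681909 0.09991271]
```

View pics/s4.png

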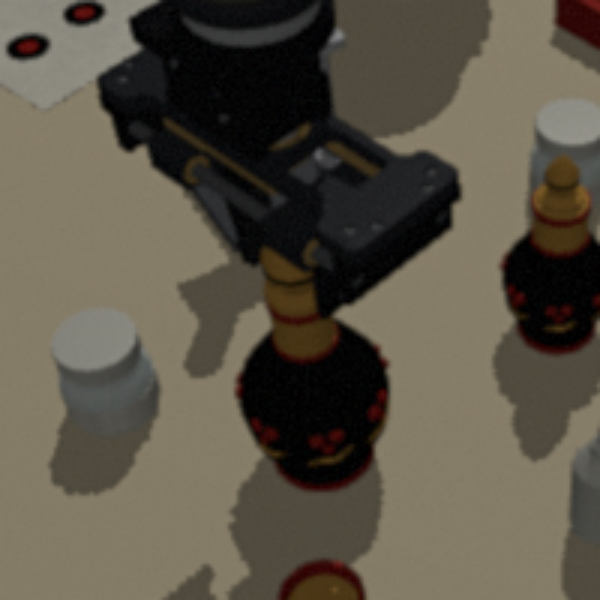

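The side view shows the fingers astride the stopper bulb with the flask upright. Closing gently, then lifting.

>>> {"name": "drive_tool", "arguments": {"force": 12, "moves": [{"x": 0, "y": 0, "z": 0, "rx": 0, "ry": 0, "rz": 0, "fingers": 0.1}, {"x": 0, "y": 0, "z": 0, "rx": 0, "ry": 0, "rz": 0, "fingers": 0.2}, {"x": 0, "y": 0, "z": 0, "rx": 0, "ry": 0, "rz": 0, "fingers": 0.5}, {"x": 0, "y": 0, "z": 0, "rx": 0, "ry": 0, "rz": 0, "fingers": 1}, {"x": 0, "y": 0, "z": 0, "rx": 0, "ry": 0, "rz": 0, "fingers": 1}, {"x": 0, "y": 0, "z": 0, "rx": 0, "ry": 0, "rz": 0, "fingers": 1}]}}

```text
time_s: 5.28
tool_pos: [0.4514, 0.0765, 0.1656]
tool_rot: [-180.0, 0.0, 19.8]
force: [0.6, -0.5, 1.5]
grip_width: 0.0336
grasp_force: 12.0
```

Run:
```python
from h import *
go([.4514,.0766,.166],19.7); print(sensors.get_obs()["force"])
```

```text
now 5.275 [0.4514 0.0765 0.1656] [-180.      0.     19.76] grip 0.03355068094858978 12.00005170339864
shift mm [ 0.  -0.1 -0.4] rot [-0.     0.     0.001]
[ 0.55995788 -0.50230236  1.5441642 ]
```

>>> {"name": "drive_tool", "arguments": {"moves": [{"x": 0, "y": 0, "z": -6, "rx": 0, "ry": 0, "rz": 0, "fingers": 1}, {"x": 0, "y": 0, "z": -14, "rx": 0, "ry": 0, "rz": 0, "fingers": 1}, {"x": 0, "y": 0, "z": -24, "rx": 0, "ry": 0, "rz": 0, "fingers": 1}, {"x": 0, "y": 0, "z": -40, "rx": 0, "ry": 0, "rz": 0, "fingers": 1}, {"x": 0, "y": 0, "z": -70, "rx": 0, "ry": 0, "rz": 0, "fingers": 1}, {"x": 0, "y": 0, "z": -100, "rx": 0, "ry": 0, "rz": 0, "fingers": 1}, {"x": 0, "y": 0, "z": -110, "rx": 0, "ry": 0, "rz": 0, "fingers": 1}, {"x": 0, "y": 0, "z": -110, "rx": 0, "ry": 0, "rz": 0, "fingers": 1}]}}

```text
time_s: 6.28
tool_pos: [0.4517, 0.0765, 0.276]
tool_rot: [180.0, -0.1, 19.8]
force: [-1.0, -1.0, -0.7]
grip_width: 0.0335
grasp_force: 12.0
```

Run:
```python
from h import *
go([.4558,-.3083,.13],19.7)
```

```text
now 6.275 [0.4517 0.0765 0.276 ] [ 1.7996e+02 -5.0000e-02  1.9760e+01] grip 0.03352928413506285 11.999994258712832
shift mm [-126.3  363.5  146.1] rot [ 0.0006 -0.0009  0.001 ]
```

>>> {"name": "drive_tool", "arguments": {"moves": [{"x": -14, "y": 40, "z": 0, "rx": 0, "ry": 0, "rz": 0, "fingers": 1}, {"x": -31, "y": 90, "z": 0, "rx": 0, "ry": 0, "rz": 0, "fingers": 1}, {"x": -49, "y": 140, "z": 0, "rx": 0, "ry": 0, "rz": 0, "fingers": 1}, {"x": -66, "y": 190, "z": 0, "rx": 0, "ry": 0, "rz": 0, "fingers": 1}, {"x": -83, "y": 240, "z": 0, "rx": 0, "ry": 0, "rz": 0, "fingers": 1}, {"x": -101, "y": 290, "z": 20, "rx": 0, "ry": 0, "rz": 0, "fingers": 1}, {"x": -118, "y": 340, "z": 60, "rx": 0, "ry": 0, "rz": 0, "fingers": 1}, {"x": -126, "y": 363, "z": 100, "rx": 0, "ry": 0, "rz": 0, "fingers": 1}, {"x": -126, "y": 363, "z": 140, "rx": 0, "ry": 0, "rz": 0, "fingers": 1}, {"x": -126, "y": 363, "z": 160, "rx": 0, "ry": 0, "rz": 0, "fingers": 1}, {"x": -126, "y": 363, "z": 160, "rx": 0, "ry": 0, "rz": 0, "fingers": 1}, {"x": -126, "y": 363, "z": 160, "rx": 0, "ry": 0, "rz": 0, "fingers": 1}]}}

```text
time_s: 7.78
tool_pos: [0.4558, -0.3077, 0.1159]
tool_rot: [180.0, -0.0, 19.8]
force: [0.2, -0.6, 0.2]
grip_width: 0.0334
grasp_force: 12.0
```

Run:
```python
from h import *
go([.4558,-.3083,.0436],19.7)
w,s,d=cam("wrist"),cam("scene"),cam("side")
def cr(c,u,v,h=45,f=5): 
    u,v=int(u),int(v); v0=min(max(v-h,0),480-2*h); u0=min(max(u-h,0),640-2*h);print(u0,v0); return cv2.resize(c["image"][v0:v0+2*h,u0:u0+2*h],(266,266),interpolation=2)
X=[.4558,-.3083,.06]; np.savez("pl.npz",s=s["image"],d=d["image"],w=w["image"])
print([proj(c,[[.4558,-.3083,.028],[.4558,-.3083,.1-.0156-.022]]).round(1) for c in (w,s,d)])
o=np.hstack([cr(c,*proj(c,[X])[0]) for c in (w,s,d)]); cv2.imwrite("pics/p5.png",o[:,:,::-1])
```

```text
now 7.775 [ 0.4558 -0.3077  0.1159] [ 1.7999e+02 -1.0000e-02  1.9770e+01] grip 0.0334191228612534 11.999956330164423
shift mm [-0.2  0.6 72.3] rot [ 0.0002 -0.0002  0.0013]
[array([[321.8, 248.5],
       [321.9, 264.8]]), array([[182.8, 279.7],
       [178.2, 271.3]]), array([[368.7, 448.8],
       [370.8, 441.1]])]
276 218
133 226
325 390
```

View pics/p5.png

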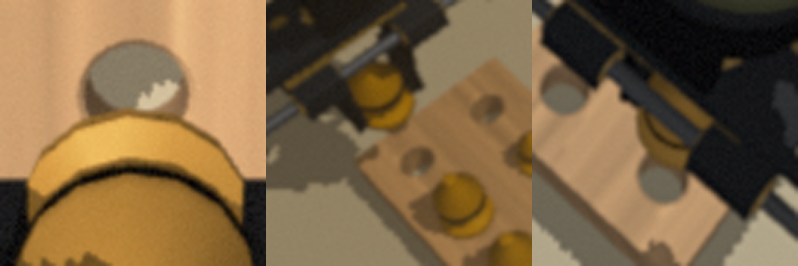

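The crops show that the stopper and hole line up sideways in the wrist view (both at column 135 of the crop, u≈321.8), and the hole is free in all views. I'll check the fore-aft offset in numbers.

Run:
```python
from h import *
s,d,w=cam("scene"),cam("side"),cam("wrist")
print(onz(s,184.1,280.8,.028),onz(d,369.3,451.6,.028),onz(w,321.8,249.2,.028))
o=sensors.get_obs()["tool_pos"]; ux=np.array([np.cos(.345),np.sin(.345),0]);uy=np.array([ux[1],-ux[0],0])
c=o+[0,0,-.0156]
print("collar far pt pred",proj(w,[c+.019*ux+[0,0,.005],c+.019*ux]),"seen 256.2 (lower/upper edge)")
print("collar centre scene/side pred",proj(s,[c]),proj(d,[c]))
```

```text
[ 0.45971593 -0.306559    0.028     ] [ 0.45452641 -0.31179721  0.028     ] [ 0.45549968 -0.3089411   0.028     ]
collar far pt pred [[320.63309185 254.69500295]
 [320.63674853 251.62377549]] seen 256.2 (lower/upper edge)
collar centre scene/side pred [[172.92077976 261.36128274]] [[373.29488751 431.46881633]]
```

>>> {"name": "drive_tool", "arguments": {"moves": [{"x": 1.3, "y": 0.5, "z": 20, "rx": 0, "ry": 0, "rz": 0, "fingers": 1}, {"x": 1.3, "y": 0.5, "z": 40, "rx": 0, "ry": 0, "rz": 0, "fingers": 1}, {"x": 1.3, "y": 0.5, "z": 48, "rx": 0, "ry": 0, "rz": 0, "fingers": 1}, {"x": 1.3, "y": 0.5, "z": 52, "rx": 0, "ry": 0, "rz": 0, "fingers": 1}, {"x": 1.3, "y": 0.5, "z": 56, "rx": 0, "ry": 0, "rz": 0, "fingers": 1}, {"x": 1.3, "y": 0.5, "z": 56, "rx": 0, "ry": 0, "rz": 0, "fingers": 1}]}}

```text
time_s: 8.82
tool_pos: [0.457, -0.3079, 0.0598]
tool_rot: [180.0, -0.0, 19.8]
force: [-0.0, -0.9, -0.6]
grip_width: 0.0332
grasp_force: 12.0
```

Run:
```python
from h import *
go([.4572,-.3077,.0436],19.7); print(sensors.get_obs()["force"],sensors.get_obs()["wrist_torque"])
```

```text
now 8.825 [ 0.457  -0.3079  0.0598] [ 1.7998e+02 -1.0000e-02  1.9750e+01] grip 0.03323783355396156 12.000063632931415
shift mm [ 0.2 -0.2 16.2] rot [ 0.0004 -0.0001  0.001 ]
[-0.03895817 -0.92936694 -0.64229874] [ 0.02446596 -0.00481028 -0.00530058]
```

>>> {"name": "drive_tool", "arguments": {"moves": [{"x": 0, "y": 0, "z": 4, "rx": 0, "ry": 0, "rz": 0, "fingers": 1}, {"x": 0, "y": 0, "z": 8, "rx": 0, "ry": 0, "rz": 0, "fingers": 1}, {"x": 0, "y": 0, "z": 12, "rx": 0, "ry": 0, "rz": 0, "fingers": 1}, {"x": 0, "y": 0, "z": 15, "rx": 0, "ry": 0, "rz": 0, "fingers": 1}, {"x": 0, "y": 0, "z": 16, "rx": 0, "ry": 0, "rz": 0, "fingers": 1}, {"x": 0, "y": 0, "z": 16, "rx": 0, "ry": 0, "rz": 0, "fingers": 1}]}}

```text
time_s: 9.57
tool_pos: [0.457, -0.3078, 0.0436]
tool_rot: [180.0, -0.0, 19.8]
force: [-0.1, -0.9, -0.0]
grip_width: 0.0333
grasp_force: 12.0
```

Run:
```python
from h import *
go([.4572,-.3077,.0436],19.7); print(sensors.get_obs()["force"],sensors.get_obs()["wrist_torque"])
```

```text
now 9.575 [ 0.457  -0.3078  0.0436] [ 1.7998e+02 -1.0000e-02  1.9760e+01] grip 0.03333837140314904 11.999910242193437
shift mm [ 0.2 -0.1  0. ] rot [ 0.0003 -0.0001  0.0011]
[-0.13182212 -0.86150686 -0.03158963] [0.06575639 0.04319754 0.01467318]
```

>>> {"name": "drive_tool", "arguments": {"moves": [{"x": 0, "y": 0, "z": 0, "rx": 0, "ry": 0, "rz": 0, "fingers": 0}, {"x": 0, "y": 0, "z": 0, "rx": 0, "ry": 0, "rz": 0, "fingers": -0.5}, {"x": 0, "y": 0, "z": 0, "rx": 0, "ry": 0, "rz": 0, "fingers": -0.5}, {"x": 0, "y": 0, "z": 0, "rx": 0, "ry": 0, "rz": 0, "fingers": -0.5}, {"x": 0, "y": 0, "z": -10, "rx": 0, "ry": 0, "rz": 0, "fingers": -0.5}, {"x": 0, "y": 0, "z": -50, "rx": 0, "ry": 0, "rz": 0, "fingers": -0.5}, {"x": 0, "y": 0, "z": -100, "rx": 0, "ry": 0, "rz": 0, "fingers": -1}, {"x": -10, "y": 0, "z": -150, "rx": 0, "ry": 0, "rz": 0, "fingers": -1}, {"x": -10, "y": 0, "z": -200, "rx": 0, "ry": 0, "rz": 0, "fingers": -1}, {"x": -10, "y": 0, "z": -230, "rx": 0, "ry": 0, "rz": 0, "fingers": -1}, {"x": -10, "y": 0, "z": -230, "rx": 0, "ry": 0, "rz": 0, "fingers": -1}, {"x": -10, "y": 0, "z": -230, "rx": 0, "ry": 0, "rz": 0, "fingers": -1}]}}

```text
time_s: 11.08
tool_pos: [0.4471, -0.3109, 0.2731]
tool_rot: [-180.0, 0.0, 19.8]
force: [0.3, 1.0, -0.5]
grip_width: 0.0872
grasp_force: 0.0
```

Run:
```python
from h import *
go([.42,.068,.38],19.7)
w,s,d=cam("wrist"),cam("scene"),cam("side")
def cr(c,X,h=45,f=5): 
    u,v=proj(c,[X])[0].astype(int); v0=min(max(v-h,0),480-2*h); u0=min(max(u-h,0),640-2*h);print(u0,v0); return cv2.resize(c["image"][v0:v0+2*h,u0:u0+2*h],(266,266),interpolation=2)
o=np.hstack([cr(c,[.48,-.29,.05]) for c in (w,s,d)]); cv2.imwrite("pics/p6.png",o[:,:,::-1])
hsv=cv2.cvtColor(w["image"],cv2.COLOR_RGB2HSV)
g=((hsv[:,:,1]>170)&(hsv[:,:,2]>40)).astype(np.uint8); g[270:]=0
n,_,st,ce=cv2.connectedComponentsWithStats(g)
for s_,c_ in zip(st[1:],ce[1:]):
    if s_[4]>300: print("head",c_.round(1),s_,onz(w,*c_,.050).round(4))
```

```text
now 11.075 [ 0.4471 -0.3109  0.2731] [-1.7998e+02  3.0000e-02  1.9760e+01] grip 0.08715087349310352 0.0
shift mm [ 102.5 -365.8 -106.8] rot [-0.0004  0.0006  0.001 ]
267 128
146 235
332 378
head [321.9  72.1] [ 304   50   37   45 1214] [ 0.5704 -0.2671  0.05  ]
head [257.8  74.1] [244  59  29  32 701] [ 0.5487 -0.2119  0.05  ]
head [321.8 140.2] [305 123  35  37 949] [ 0.5132 -0.2876  0.05  ]
head [260.6 140.8] [247 127  28  29 578] [ 0.4926 -0.2321  0.05  ]
head [ 65.7 172.3] [  29  149   79   50 2898] [ 0.3986 -0.0607  0.05  ]
head [321.9 202. ] [305 184  34  37 891] [ 0.4566 -0.3082  0.05  ]
```

View pics/p6.png

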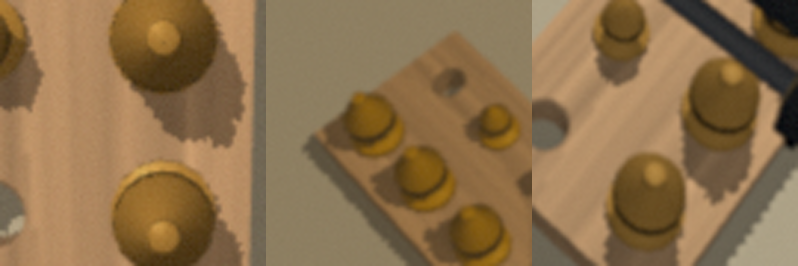

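The crops show the parked stopper sitting upright and home in the large row, in line with its two mates and with the small hole still empty. Its measured head, at (0.4566,-0.3082), is within 0.6 mm of the release point. Next I'll measure the open flask mouth.

>>> {"name": "drive_tool", "arguments": {"moves": [{"x": 13, "y": -46, "z": -40, "rx": 0, "ry": 0, "rz": 0, "fingers": -1}, {"x": 28, "y": -100, "z": -80, "rx": 0, "ry": 0, "rz": 0, "fingers": -1}, {"x": 42, "y": -150, "z": -107, "rx": 0, "ry": 0, "rz": 0, "fingers": -1}, {"x": 56, "y": -200, "z": -107, "rx": 0, "ry": 0, "rz": 0, "fingers": -1}, {"x": 70, "y": -250, "z": -107, "rx": 0, "ry": 0, "rz": 0, "fingers": -1}, {"x": 84, "y": -300, "z": -107, "rx": 0, "ry": 0, "rz": 0, "fingers": -1}, {"x": 98, "y": -350, "z": -107, "rx": 0, "ry": 0, "rz": 0, "fingers": -1}, {"x": 112, "y": -366, "z": -107, "rx": 0, "ry": 0, "rz": 0, "fingers": -1}, {"x": 112, "y": -366, "z": -107, "rx": 0, "ry": 0, "rz": 0, "fingers": -1}, {"x": 112, "y": -366, "z": -107, "rx": 0, "ry": 0, "rz": 0, "fingers": -1}, {"x": 112, "y": -366, "z": -107, "rx": 0, "ry": 0, "rz": 0, "fingers": -1}]}}

```text
time_s: 12.6
tool_pos: [0.4291, 0.0697, 0.3802]
tool_rot: [-180.0, 0.0, 19.6]
force: [0.7, 0.5, 0.6]
grip_width: 0.0873
grasp_force: 0.0
```

```bash
cat > mouth.py <<'E'
from h import *
w=cam("wrist"); hsv=cv2.cvtColor(w["image"],cv2.COLOR_RGB2HSV)
u,v=proj(w,[[.4515,.0767,.15]])[0]; print("pred",u,v,sensors.get_obs()["tool_pos"])
h=22; u0,v0=int(u)-h,int(v)-h; r=w["image"][v0:v0+2*h,u0:u0+2*h]
V=cv2.resize(cv2.cvtColor(r,cv2.COLOR_RGB2HSV),None,fx=8,fy=8,interpolation=cv2.INTER_CUBIC)
gold=((V[:,:,0]>12)&(V[:,:,0]<30)&(V[:,:,1]>140)&(V[:,:,2]>85)).astype(np.uint8)
cs,hi=cv2.findContours(gold,cv2.RETR_CCOMP,1)
for c,q in zip(cs,hi[0]):
    if cv2.contourArea(c)>3000:
        e=cv2.fitEllipse(c); p=(np.array(e[0])-3.5)/8+[u0,v0]
        print("hole" if q[3]>=0 else "outer",p.round(1),(np.array(e[1])/8).round(1),onz(w,*p,.15).round(4))
print("exp bore,neck px",np.array([.024,.036])*w["fx"]/((w["R"]@[.4515,.0767,.15]+w["t"])[2]))
cv2.imwrite("pics/m7.png",np.hstack([cv2.resize(r,None,fx=8,fy=8)[:,:,::-1],cv2.merge([gold*255]*3)]))
E
python3 mouth.py
```

```text
pred 322.13677299099555 187.65217052000122 [0.42918489 0.06991389 0.38028762]
outer [322.2 188.6] [34.4 34.7] [0.4506 0.0763 0.15  ]
hole [321.6 186.8] [18.8 22.9] [0.4521 0.0775 0.15  ]
exp bore,neck px [23.55421524 35.33132285]
```

Run:
```python
from h import *
s,d=cam("scene"),cam("side"); print(tri([ray(s,459.5,151),ray(d,225.7,118.6)]))
go([.4895,.309,.38],19.7)
```

```text
[0.50863367 0.31521941 0.17822288]
now 12.75 [0.4292 0.0703 0.3804] [-1.7999e+02  1.0000e-02  1.9670e+01] grip 0.08661854718411173 0.0
shift mm [ 137.1 -204.4    0.4] rot [-0.0002  0.0002 -0.0006]
```

>>> {"name": "drive_tool", "arguments": {"moves": [{"x": 27, "y": -41, "z": 0, "rx": 0, "ry": 0, "rz": 0, "fingers": -1}, {"x": 54, "y": -82, "z": 0, "rx": 0, "ry": 0, "rz": 0, "fingers": -1}, {"x": 82, "y": -122, "z": 0, "rx": 0, "ry": 0, "rz": 0, "fingers": -1}, {"x": 110, "y": -163, "z": 0, "rx": 0, "ry": 0, "rz": 0, "fingers": -1}, {"x": 137, "y": -204, "z": 0, "rx": 0, "ry": 0, "rz": 0, "fingers": -1}, {"x": 137, "y": -204, "z": 0, "rx": 0, "ry": 0, "rz": 0, "fingers": -1}, {"x": 137, "y": -204, "z": 0, "rx": 0, "ry": 0, "rz": 0, "fingers": -1}, {"x": 137, "y": -204, "z": 0, "rx": 0, "ry": 0, "rz": 0, "fingers": -1}]}}

```text
time_s: 13.75
tool_pos: [0.4898, 0.3076, 0.3809]
tool_rot: [179.9, -0.0, 19.6]
force: [-0.0, 0.9, 0.2]
grip_width: 0.0867
grasp_force: 0.0
```

Run:
```python
from h import *
w=cam("wrist"); hsv=cv2.cvtColor(w["image"],cv2.COLOR_RGB2HSV)
o=sensors.get_obs();print(o["tool_pos"],o["tool_rot"])
P=proj(w,[[.509,.3155,.222],[.509,.3155,.132]]); print(P)
u,v=P[0]; h=40; u0,v0=int(u)-h,int(v)-h; V=hsv[v0:v0+2*h,u0:u0+2*h,2]
for th in (50,65,80):
    m=(V<th).astype(np.uint8); n,l,st,ce=cv2.connectedComponentsWithStats(m); print(th,[(a.tolist(),(c+[u0,v0]).round(1).tolist()) for a,c in zip(st[1:],ce[1:]) if a[4]>60])
cv2.imwrite("pics/pr8.png",cv2.resize(w["image"][v0:v0+2*h,u0:u0+2*h],None,fx=7,fy=7,interpolation=2)[:,:,::-1]); print(u0,v0)
print("exp diam px",.026*w["fx"]/((w["R"]@[.509,.3155,.222]+w["t"])[2]))
```

```text
[0.48983083 0.30764329 0.38106874] [ 1.79891092e+02 -6.69819402e-02  1.95697560e+01]
[[319.58372958 201.38206548]
 [319.82002807 188.45715403]]
50 [([69, 1, 9, 21, 87], [351.9, 170.5]), ([29, 20, 24, 11, 122], [319.9, 185.2]), ([27, 29, 28, 28, 615], [319.3, 203.7])]
65 [([56, 0, 23, 57, 310], [346.7, 189.6]), ([29, 19, 25, 14, 145], [320.1, 185.4]), ([26, 29, 29, 28, 631], [319.3, 203.7])]
80 [([3, 0, 23, 45, 561], [293.0, 181.9]), ([55, 0, 25, 58, 495], [346.3, 189.0]), ([28, 19, 26, 14, 162], [320.1, 185.4]), ([26, 29, 30, 29, 662], [319.2, 203.7])]
279 161
exp diam px 31.01518076426597
```

View pics/pr8.png

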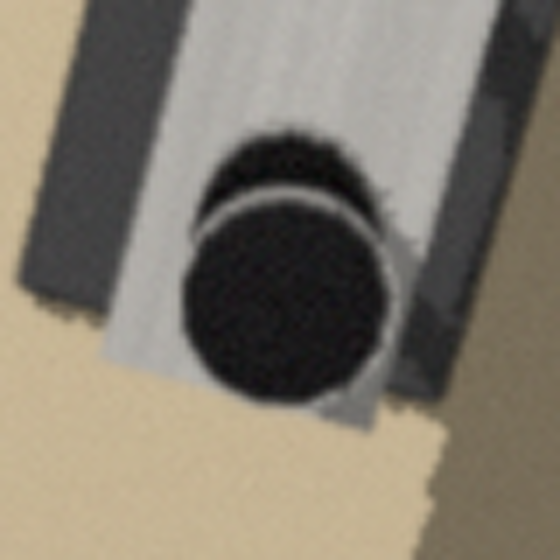

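The crop shows the black top disc of the handle at pixel (319.3,203.7), about 30 px across against the 31 expected, standing free on the aluminium arm. I'll work out the descent from it.

Run:
```python
from h import *
w=cam("wrist"); X=onz(w,319.3,203.9,.222); print(X)
go([X[0]+.0004,X[1]+.0003,.169],19.7)
```

```text
[0.5069302 0.315031  0.222    ]
now 13.85 [0.4898 0.3078 0.3811] [ 1.799e+02 -7.000e-02  1.958e+01] grip 0.08708050297722034 0.0
shift mm [ 18.8  -1.6 212.1] rot [ 0.0018 -0.0013 -0.002 ]
```

>>> {"name": "drive_tool", "arguments": {"force": 25, "moves": [{"x": 18.8, "y": -1.6, "z": 40, "rx": 0, "ry": 0, "rz": 0, "fingers": -1}, {"x": 18.8, "y": -1.6, "z": 90, "rx": 0, "ry": 0, "rz": 0, "fingers": -1}, {"x": 18.8, "y": -1.6, "z": 140, "rx": 0, "ry": 0, "rz": 0, "fingers": -1}, {"x": 18.8, "y": -1.6, "z": 180, "rx": 0, "ry": 0, "rz": 0, "fingers": -1}, {"x": 18.8, "y": -1.6, "z": 205, "rx": 0, "ry": 0, "rz": 0, "fingers": -0.5}, {"x": 18.8, "y": -1.6, "z": 212, "rx": 0, "ry": 0, "rz": 0, "fingers": 0}, {"x": 18.8, "y": -1.6, "z": 212, "rx": 0, "ry": 0, "rz": 0, "fingers": 0.2}, {"x": 18.8, "y": -1.6, "z": 212, "rx": 0, "ry": 0, "rz": 0, "fingers": 0.2}, {"x": 18.8, "y": -1.6, "z": 212, "rx": 0, "ry": 0, "rz": 0, "fingers": 0.2}]}}

```text
time_s: 14.98
tool_pos: [0.5068, 0.3177, 0.1696]
tool_rot: [-180.0, -0.1, 19.7]
force: [0.7, -0.3, -0.3]
grip_width: 0.0448
grasp_force: 0.0
```

Run:
```python
from h import *
go([.5073,.3153,.169],19.7); print(sensors.get_obs()["force"])
```

```text
now 14.975 [0.5068 0.3177 0.1696] [-1.800e+02 -1.000e-01  1.975e+01] grip 0.044799834958573766 0.0
shift mm [-0.4  2.4  0.6] rot [-0.     -0.0018  0.0009]
[ 0.67451221 -0.33104559 -0.26070762]
```

>>> {"name": "drive_tool", "arguments": {"force": 25, "moves": [{"x": 0, "y": 2, "z": 0, "rx": 0, "ry": 0, "rz": 0, "fingers": 0.2}, {"x": 0, "y": 2, "z": 0, "rx": 0, "ry": 0, "rz": 0, "fingers": 0.25}, {"x": 0, "y": 2, "z": 0, "rx": 0, "ry": 0, "rz": 0, "fingers": 0.3}, {"x": 0, "y": 2, "z": 0, "rx": 0, "ry": 0, "rz": 0, "fingers": 0.4}, {"x": 0, "y": 2, "z": 0, "rx": 0, "ry": 0, "rz": 0, "fingers": 1}, {"x": 0, "y": 2, "z": 0, "rx": 0, "ry": 0, "rz": 0, "fingers": 1}, {"x": 0, "y": 2, "z": 0, "rx": 0, "ry": 0, "rz": 0, "fingers": 1}]}}

```text
time_s: 15.85
tool_pos: [0.507, 0.3154, 0.1685]
tool_rot: [180.0, 0.0, 19.8]
force: [-1.5, -0.5, 0.9]
grip_width: 0.0255
grasp_force: 25.0
```

Run:
```python
from h import *
go([.5073,.3153,.169],19.7); print(sensors.get_obs()["force"])
```

```text
now 15.85 [0.507  0.3154 0.1685] [179.99   0.    19.76] grip 0.025527220253463698 24.999414710327983
shift mm [ 0.3  0.2 -0.5] rot [0.0001 0.0001 0.0011]
[-1.50097241 -0.51891313  0.9145994 ]
```

>>> {"name": "drive_tool", "arguments": {"moves": [{"x": 0, "y": 0, "z": -10, "rx": 0, "ry": 0, "rz": 0, "fingers": 1}, {"x": 0, "y": 0, "z": -25, "rx": 0, "ry": 0, "rz": 0, "fingers": 1}, {"x": 0, "y": 0, "z": -45, "rx": 0, "ry": 0, "rz": 0, "fingers": 1}, {"x": 0, "y": 0, "z": -70, "rx": 0, "ry": 0, "rz": 0, "fingers": 1}, {"x": 0, "y": 0, "z": -95, "rx": 0, "ry": 0, "rz": 0, "fingers": 1}, {"x": 0, "y": 0, "z": -120, "rx": 0, "ry": 0, "rz": 0, "fingers": 1}, {"x": 0, "y": 0, "z": -145, "rx": 0, "ry": 0, "rz": 0, "fingers": 1}, {"x": 0, "y": 0, "z": -165, "rx": 0, "ry": 0, "rz": 0, "fingers": 1}, {"x": 0, "y": 0, "z": -175, "rx": 0, "ry": 0, "rz": 0, "fingers": 1}, {"x": 0, "y": 0, "z": -175, "rx": 0, "ry": 0, "rz": 0, "fingers": 1}, {"x": 0, "y": 0, "z": -175, "rx": 0, "ry": 0, "rz": 0, "fingers": 1}]}}

```text
time_s: 17.23
tool_pos: [0.5068, 0.3151, 0.3428]
tool_rot: [180.0, 0.1, 19.8]
force: [-0.1, 0.2, -0.8]
grip_width: 0.0255
grasp_force: 25.0
```

```bash
cat > tube.py <<'E'
from h import *
from scipy.optimize import least_squares
# steel tube: bright low-saturation strip below black handle; fit its axis line in scene & side
def axis_pts(c,name,prev=None):
    o=sensors.get_obs()["tool_pos"]; a,b=proj(c,[o+[0,0,-.0365-.02],o+[0,0,-.0365-.10]])
    im=c["image"].astype(np.float32); n=np.array([-(b-a)[1],(b-a)[0]]); n/=np.linalg.norm(n)
    t=np.linspace(-9,9,73); out=[]
    for f in np.linspace(0,1,15):
        p=a+(b-a)*f; q=p+t[:,None]*n
        pr=cv2.remap(im,q[:,0].astype(np.float32)[None],q[:,1].astype(np.float32)[None],1)[0]
        bg=np.median(np.vstack([pr[:12],pr[-12:]]),0); dv=np.linalg.norm(pr-bg,axis=1); dv[dv<18]=0
        out.append((f,(dv*t).sum()/max(dv.sum(),1e-6),(dv>0).sum()*.25))
    return a,b,n,np.array(out)
if __name__=="__main__":
    print(sensors.get_obs()["tool_pos"],sensors.get_obs()["tool_rot"])
    for n_ in ("scene","side"):
        c=cam(n_); a,b,n,o=axis_pts(c,n_); print(n_,a.round(1),b.round(1),"n",n.round(2)); print(o[:,1].round(1),o[:,2])
        u,v=((a+b)/2).astype(int); print(u,v); cv2.imwrite(f"pics/t_{n_}.png",cv2.resize(c["image"][max(v-40,0):v+40,u-40:u+40],None,fx=5,fy=5)[:,:,::-1])
    go([.4512,.0766,.345],19.7)
E
python3 tube.py
```

```text
[0.50676623 0.31514069 0.34278585] [1.79974671e+02 6.91289712e-02 1.97588630e+01]
scene [472.8 108.9] [462.2 140.6] n [-0.95 -0.32]
[-0.6  0.1 -0.7 -0.7 -0.7 -0.7 -0.7 -0.7 -0.7 -0.7 -0.7 -0.7 -0.7 -0.6
 -0.6] [13.    8.    6.5   6.5   6.75  6.75  6.5   6.25  6.75  6.75  6.25  6.25
  6.75  6.5   6.25]
467 124
side [215.4  67.6] [222.5 106.4] n [-0.98  0.18]
[ 1.1  1.   1.3  1.1  1.1 -0.5 -1.  -0.9 -1.  -0.8 -1.  -0.9 -1.  -0.8
 -1. ] [11.25 12.25 10.5  11.75 11.   11.    6.75  6.75  6.75  6.75  6.75  6.75
  6.75  6.5   6.75]
218 86
now 17.325 [0.5068 0.3151 0.3426] [1.7998e+02 8.0000e-02 1.9760e+01] grip 0.025350910546580917 24.99924566131085
shift mm [-132.9  205.7   -2.1] rot [0.0004 0.0014 0.001 ]
```

The tube is parallel to the vertical in both views, with a constant 0.7–1 px offset that comes from calibration. Carrying it over the flask.

>>> {"name": "drive_tool", "arguments": {"moves": [{"x": -13, "y": 20, "z": -2, "rx": 0, "ry": 0, "rz": 0, "fingers": 1}, {"x": -33, "y": 51, "z": -2, "rx": 0, "ry": 0, "rz": 0, "fingers": 1}, {"x": -53, "y": 82, "z": -2, "rx": 0, "ry": 0, "rz": 0, "fingers": 1}, {"x": -73, "y": 113, "z": -2, "rx": 0, "ry": 0, "rz": 0, "fingers": 1}, {"x": -93, "y": 144, "z": -2, "rx": 0, "ry": 0, "rz": 0, "fingers": 1}, {"x": -113, "y": 175, "z": -2, "rx": 0, "ry": 0, "rz": 0, "fingers": 1}, {"x": -126, "y": 195, "z": -2, "rx": 0, "ry": 0, "rz": 0, "fingers": 1}, {"x": -133, "y": 206, "z": -2, "rx": 0, "ry": 0, "rz": 0, "fingers": 1}, {"x": -133, "y": 206, "z": -2, "rx": 0, "ry": 0, "rz": 0, "fingers": 1}, {"x": -133, "y": 206, "z": -2, "rx": 0, "ry": 0, "rz": 0, "fingers": 1}, {"x": -133, "y": 206, "z": -2, "rx": 0, "ry": 0, "rz": 0, "fingers": 1}]}}

```text
time_s: 18.7
tool_pos: [0.4515, 0.0779, 0.3454]
tool_rot: [-180.0, 0.0, 19.9]
force: [0.6, -0.3, -0.9]
grip_width: 0.0254
grasp_force: 25.0
```

```bash
python3 tube.py
python3 - <<'E'
from h import *
o=sensors.get_obs()["tool_pos"]
for n_ in ("scene","side"):
    c=cam(n_); h=cv2.cvtColor(c["image"],cv2.COLOR_RGB2HSV)
    gold=((h[:,:,0]>10)&(h[:,:,0]<30)&(h[:,:,1]>130)&(h[:,:,2]>50)); dark=(h[:,:,2]<70)
    for z,kind,m in ((.135,"neck",gold),(.125,"neck",gold),(.06,"belly",dark|(h[:,:,1]>150))):
        a,b=proj(c,[[.4512,.0766,z],[.4512,.0766,z-.01]]); ax=(b-a)/np.linalg.norm(b-a); nn=np.array([-ax[1],ax[0]])
        L=14 if kind=="neck" else 30
        t=np.arange(-L,L,.25); q=(a+t[:,None]*nn).round().astype(int); v=m[q[:,1],q[:,0]]
        print(n_,z,"centre offset px",((t[v].min()+t[v].max())/2).round(2),"width",np.ptp(t[v]),"mm/px",((c["R"]@[.4512,.0766,z]+c["t"])[2]/c["fx"]*1000).round(2),nn.round(2))
    u,v=a.astype(int); v-=20
    cv2.imwrite(f"pics/f_{n_}.png",cv2.resize(c["image"][v-60:v+40,u-50:u+50],(400,400),interpolation=2)[:,:,::-1])
cv2.imwrite("pics/f9.png",np.hstack([cv2.imread("pics/f_scene.png"),cv2.imread("pics/f_side.png")]))
E
```

```text
[0.45152851 0.07786921 0.34544468] [-1.79965637e+02  8.13552272e-04  1.98885412e+01]
scene [349.1 127.3] [347.5 158.8] n [-1.   -0.05]
[-0.7 -0.6 -0.6 -0.7 -0.7 -0.7 -0.8 -0.6 -0.6 -0.7 -0.6 -0.7 -0.6 -0.7
 -0.7] [6.75 6.5  6.75 6.5  6.5  6.5  6.25 6.5  6.5  6.25 6.5  6.25 6.25 6.25
 6.5 ]
348 143
side [237.4 150.8] [244.1 190.8] n [-0.99  0.16]
[-0.4 -0.4 -0.4 -1.8 -1.6 -0.9  8.1 -0.4 -0.4 -0.5 -0.5 -0.1 -0.3 -1.9
 -2.7] [17.5  17.75 17.5  13.75  8.75 17.5   2.5   3.75  3.5   2.25  2.25  2.5
  3.25  3.    7.5 ]
240 170
now 18.8 [0.4515 0.0774 0.3454] [-1.7997e+02  1.0000e-02  1.9850e+01] grip 0.025611857858911676 24.999114030506462
shift mm [-0.6  0.7  0.4] rot [-0.0004  0.0001  0.0027]
scene 0.135 centre offset px -0.88 width 15.75 mm/px 2.13 [-1.   -0.05]
scene 0.125 centre offset px -0.88 width 15.75 mm/px 2.15 [-1.   -0.05]
scene 0.06 centre offset px -0.38 width 38.75 mm/px 2.27 [-1.   -0.05]
side 0.135 centre offset px -1.25 width 16.0 mm/px 1.71 [-0.99  0.16]
side 0.125 centre offset px 0.0 width 19.0 mm/px 1.72 [-0.99  0.16]
side 0.06 centre offset px -0.5 width 50.5 mm/px 1.83 [-0.99  0.16]
```

>>> {"name": "drive_tool", "arguments": {"moves": [{"x": -0.5, "y": 0.7, "z": 8, "rx": 0, "ry": 0, "rz": 0, "fingers": 1}, {"x": -0.5, "y": 0.7, "z": 20, "rx": 0, "ry": 0, "rz": 0, "fingers": 1}, {"x": -0.5, "y": 0.7, "z": 32, "rx": 0, "ry": 0, "rz": 0, "fingers": 1}, {"x": -0.5, "y": 0.7, "z": 36, "rx": 0, "ry": 0, "rz": 0, "fingers": 1}, {"x": -0.5, "y": 0.7, "z": 36, "rx": 0, "ry": 0, "rz": 0, "fingers": 1}, {"x": -0.5, "y": 0.7, "z": 36, "rx": 0, "ry": 0, "rz": 0, "fingers": 1}, {"x": -0.5, "y": 0.7, "z": 36, "rx": 0, "ry": 0, "rz": 0, "fingers": 1}]}}

```text
time_s: 19.77
tool_pos: [0.4515, 0.0758, 0.3099]
tool_rot: [180.0, -0.0, 19.8]
force: [-0.0, -0.1, -1.4]
grip_width: 0.0251
grasp_force: 25.0
```

Run:
```python
from h import *
go([.4512,.0766,.2115],19.7); o=sensors.get_obs()["tool_pos"]
for n_ in ("scene","side"):
    c=cam(n_); u,v=proj(c,[[.4512,.0766,.15]])[0].astype(int); print(u,v,proj(c,[o-[0,0,.1515]]))
    cv2.imwrite(f"pics/f_{n_}.png",cv2.resize(c["image"][v-25:v+25,u-25:u+25],(400,400),interpolation=2)[:,:,::-1])
cv2.imwrite("pics/f9.png",np.hstack([cv2.imread("pics/f_scene.png"),cv2.imread("pics/f_side.png")]))
```

```text
now 19.775 [0.4515 0.0758 0.3099] [ 1.7998e+02 -4.0000e-02  1.9760e+01] grip 0.025050559970859733 24.99918710673228
shift mm [-0.1 -0.9 98.4] rot [ 0.0003 -0.0007  0.001 ]
345 179 [[345.79718703 176.56284214]]
248 216 [[248.11868503 213.38583736]]
```

View pics/f9.png

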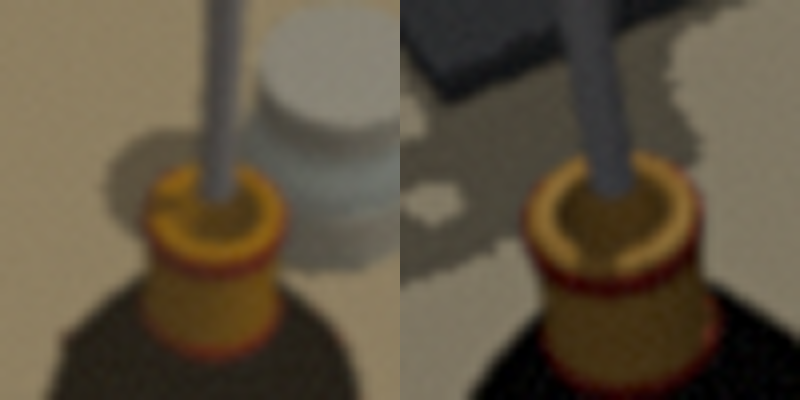

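The last crop shows the tube's end just above the mouth. In the scene view it is at column 220 against the mouth centre at 217 (8x zoom), and in the side view at 612 against 612, so it is centred within 1 mm. Lowering slowly.

>>> {"name": "drive_tool", "arguments": {"moves": [{"x": 0, "y": -0.5, "z": 5, "rx": 0, "ry": 0, "rz": 0, "fingers": 1}, {"x": 0, "y": -0.5, "z": 12, "rx": 0, "ry": 0, "rz": 0, "fingers": 1}, {"x": 0, "y": -0.5, "z": 20, "rx": 0, "ry": 0, "rz": 0, "fingers": 1}, {"x": 0, "y": -0.5, "z": 28, "rx": 0, "ry": 0, "rz": 0, "fingers": 1}, {"x": 0, "y": -0.5, "z": 36, "rx": 0, "ry": 0, "rz": 0, "fingers": 1}, {"x": 0, "y": -0.5, "z": 44, "rx": 0, "ry": 0, "rz": 0, "fingers": 1}, {"x": 0, "y": -0.5, "z": 52, "rx": 0, "ry": 0, "rz": 0, "fingers": 1}, {"x": 0, "y": -0.5, "z": 60, "rx": 0, "ry": 0, "rz": 0, "fingers": 1}, {"x": 0, "y": -0.5, "z": 68, "rx": 0, "ry": 0, "rz": 0, "fingers": 1}, {"x": 0, "y": -0.5, "z": 76, "rx": 0, "ry": 0, "rz": 0, "fingers": 1}, {"x": 0, "y": -0.5, "z": 84, "rx": 0, "ry": 0, "rz": 0, "fingers": 1}, {"x": 0, "y": -0.5, "z": 91, "rx": 0, "ry": 0, "rz": 0, "fingers": 1}, {"x": 0, "y": -0.5, "z": 96, "rx": 0, "ry": 0, "rz": 0, "fingers": 1}, {"x": 0, "y": -0.5, "z": 98, "rx": 0, "ry": 0, "rz": 0, "fingers": 1}, {"x": 0, "y": -0.5, "z": 98, "rx": 0, "ry": 0, "rz": 0, "fingers": 1}, {"x": 0, "y": -0.5, "z": 98, "rx": 0, "ry": 0, "rz": 0, "fingers": 1}, {"x": 0, "y": -0.5, "z": 98, "rx": 0, "ry": 0, "rz": 0, "fingers": 1}, {"x": 0, "y": -0.5, "z": 98, "rx": 0, "ry": 0, "rz": 0, "fingers": 1}, {"x": 0, "y": -0.5, "z": 98, "rx": 0, "ry": 0, "rz": 0, "fingers": 1}]}}

```text
time_s: 22.25
tool_pos: [0.4511, 0.0762, 0.2116]
tool_rot: [180.0, -0.0, 19.8]
force: [0.3, -0.4, -1.7]
grip_width: 0.0252
grasp_force: 25.0
```

Run:
```python
from h import *
for i in range(3): go([.4512,.0766,.2115],19.7); cam("side")
o=sensors.get_obs(); print(o["force"],o["joint_velocities"].round(2))
# tube height check: handle underside edge & tube offset in neck mouth
for n_ in ("scene","side"):
    c=cam(n_); tp=o["tool_pos"]; a,b=proj(c,[tp-[0,0,.0365-.02],tp-[0,0,.0365+.02]])
    im=cv2.cvtColor(c["image"],cv2.COLOR_RGB2GRAY).astype(np.float32); t=np.linspace(0,1,33); q=(a+(b-a)*t[:,None]).astype(np.float32)
    pr=cv2.remap(im,q[:,0][None],q[:,1][None],1)[0]; print(n_,pr.round().astype(int).tolist())
    a,b=proj(c,[tp-[0,0,.045],tp-[0,0,.055]]); nn=np.array([-(b-a)[1],(b-a)[0]]);nn/=np.linalg.norm(nn)
    q=(b+np.arange(-14,15)[:,None]*nn).astype(np.float32); print(cv2.remap(im,q[:,0][None],q[:,1][None],1)[0].round().astype(int).tolist())
```

```text
now 22.25 [0.4511 0.0762 0.2116] [179.99  -0.    19.75] grip 0.025214636449585225 24.999154054094106
shift mm [ 0.2 -0.3  0.1] rot [ 0.0002 -0.      0.001 ]
now 22.3 [0.4511 0.0762 0.2116] [179.99  -0.    19.76] grip 0.025251200686717958 24.99919325346127
shift mm [ 0.2 -0.3  0.1] rot [ 0.0002 -0.      0.001 ]
now 22.35 [0.4511 0.0762 0.2116] [179.99  -0.    19.76] grip 0.025583043017556817 24.99917889945209
shift mm [ 0.2 -0.3  0.1] rot [ 0.0001 -0.      0.001 ]
[ 0.52847063  0.0943025  -1.74207729] [ 0.02 -0.02 -0.06  0.08 -0.06  0.    0.06]
scene [32, 32, 32, 32, 32, 32, 32, 32, 32, 32, 31, 31, 31, 31, 31, 31, 30, 31, 36, 42, 50, 59, 66, 70, 74, 74, 73, 72, 70, 69, 67, 66, 67]
[100, 97, 95, 93, 89, 89, 93, 95, 88, 77, 71, 74, 76, 70, 66, 69, 75, 77, 71, 66, 67, 70, 77, 82, 84, 84, 87, 102, 122]
side [7, 5, 7, 9, 8, 7, 8, 8, 8, 6, 4, 6, 7, 7, 7, 6, 9, 19, 33, 51, 63, 68, 69, 68, 67, 66, 64, 61, 61, 61, 60, 60, 61]
[125, 123, 119, 106, 97, 99, 98, 85, 68, 59, 53, 53, 58, 61, 60, 57, 53, 49, 54, 72, 100, 112, 100, 82, 72, 72, 74, 76, 73]
```

Everything is still, and the handle underside sits at the expected height with no side force. Handing in.

```bash
python3 -c "
from h import *
print(workorder.sign_off())"
```

```text
the job is handed in; nothing more can be done
None
```

The job is handed in, though no verdict came back: the large flask's stopper is parked home in the large row's free hole, and the gripper is holding the camera still and upright in the flask's neck, with the lens at belly height and centred to about 1 mm by my measurements.

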